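# Return a pipette to its sprung cradle on the carousel

### The job

Put the blue pipette away: turn the pipette carousel by its top knob until the empty blue cradle faces squarely out of the opening in the guard, where the orange arrow points, and only then fetch the blue pipette from its parking stand and hang it by its collar in the blue cradle. Before you let go, tug it gently down, so that the sprung cradle visibly dips by about half of its travel, to be sure that it is held; then release it. The blue cradle must still face the opening, and everything else on the bench must stay where it is.

Things in the scene. Friction and masses are not known exactly. Their poses are not given: they have to be found in the camera images.
- blue_grip (a point): Centre of the grip of the blue pipette, 180 mm above its lower tip: a white round grip 28 mm in diameter, from 24 mm below this point to 24 mm above it, then an 18 mm wide blue plunger button up to 36 mm above. Grip it here from above. The pipette is loose and starts hanging upright by its collar in a black parking fork.
- blue_collar (a point): Centre of the underside of the blue pipette's collar, 30 mm below blue_grip; z is the pipette's axis. The collar is 40 mm in diameter and 6 mm thick. It should come to rest on blue_seat.
- park_seat (a point): Seat of the fixed parking stand of the blue pipette: a rigid black fork, prong tops 175 mm above the bench. It is open along its own -x axis (roughly to the robot), with 5 mm high lips at the prong ends: lift the pipette by 10 to 20 mm, then draw it out along -x by 70 mm or more. The stand's post behind the seat (+x) is no higher than the prongs.
- blue_seat (a point): Centre of the collar's place on the empty blue cradle of the carousel, level with the tops of the prongs: 175 mm above the bench when unloaded, 95 mm from the carousel's axis. Its own -x axis points outwards, to where the fork is open. It sinks with the cradle's spring. Bring the pipette in radially with its collar above the lips, then lower it.
- load_point (a point): Loading point, fixed to the carousel's base (270 mm in diameter): where the blue seat must be, in the middle of the 109 degree opening of the clear, 109 mm high guard, marked by the orange arrow on the base plate between two orange posts. 95 mm from the carousel's axis, 175 mm above the bench; its own -x axis points outwards.
- knob_grip (a point): Centre of the black bar knob on top of the carousel, on its vertical axis, 255 mm above the bench. The bar is 44 mm long (this point's x axis), 16 mm thick (y axis) and 30 mm high, and turns with the carousel. The blue cradle lies towards its -x axis.
- carousel (a joint): Angle of the carousel, rad, growing anticlockwise from above; 0 with the blue cradle at the loading point. Turns either way without stops and stays where left (0.07 N m friction). Five cradles 72 degrees apart, anticlockwise: blue (empty), green (full), yellow (empty), red (full), white (full). Stored pipettes are fixed to it, tops 241 mm above the bench.
- cradle_blue (a joint): How far the blue cradle has dipped on its spring, m: 0 unloaded, 0.012 at the end stop. About 1.2 N of load start it moving, then 0.8 N per mm; the pipette alone dips it by 0 to 0.5 mm.
- grey_grip (a point): Grip centre of another pipette of the same shape, with grey collar and button, on a second parking stand. Leave it alone.
- bottle: Amber jar with blue cap, 60 mm in diameter, 130 mm tall, origin under its centre. Leave it alone.
- tipbox: Orange box of pipette tips, 85 x 120 x 62 mm, origin under its centre. Leave it alone.
- dishes: Stack of three clear dishes, 64 mm in diameter, 42 mm tall, origin under its centre. Leave it alone.
- beaker: Glass beaker, 66 mm in diameter, 80 mm tall, origin under its centre. Leave it alone.
- pip_blue: The blue pipette as a whole, origin at its lower tip, 216 mm tall, about 120 g, round about its upright z axis. Below the collar, which starts at 150 mm, a white body 22 mm in diameter reaches down to 90 mm, then shafts of 14 and 8 mm.
- blue_fork: The blue cradle as a whole, origin at blue_seat. Two prongs 28 mm apart, 9 mm wide and 8 mm thick, flared mouths reaching 42 mm outwards from the seat; lips 5 mm high at 24 to 29 mm outwards keep a hung collar in; a back stop 5 mm high stands 24 mm inwards.
Mind the look-alikes: they are no part of the job. Leave any green look-alike of the pip_blue alone. What is shaped like the part that bears park_seat but pink or red is not meant.

How it is judged:
By the outcome, as a careful person would: the job done as asked, in the order asked, and still so for the second after the job is handed in, with the robot touching nothing.
It also fails if it takes over 72 s, if anything falls off the work surface, if the arm or the gripper's body presses on something with over 40 N, if the wrist force passes 120 N, or if a joint passes its speed limit or range.

### The arm

A 6-joint arm with a two-finger parallel gripper is mounted at the origin on the work surface. World frame = base frame: x ahead of the robot, y to its left, z up, the work surface at z = 0. Lengths are in m, angles in rad, forces in N, time in s.
With the tool pointing down it reaches from about 0.375 to 0.9 m from the base axis. Payload 3.1 kg.
Tool frame: the origin (TCP) lies on the centre line of the jaws, within the pads' length; the fingertips stand 14 mm ahead of it and the grasp point (between the pads) lies 5 mm behind it; y points along the fingers, z is the direction in which the jaws open and shut, and the axes are right-handed (so a half turn about y gives the same grasp; the last joint's range is limited). The gripper opens to 87 mm and grips with 3 to 60 N. Pads are 19 mm wide; open, the fingers measure 117 mm over their backs; the gripper's body (75 mm by 190 mm) begins 51 mm behind the grasp point.
Start: joints at [-1.341, 0.527, 1.433, -0, 1.181, -0.178], TCP at [0.248, -0.573, 0.237] pointing down, gripper open.
Joint ranges: [-3.08, 3.08], [-0.75, 2.2], [0.22, 2.44], [-1.43, 4.57], [0, 2.65], [-2.85, 2.85]. Speed limits (rad/s): [2.79, 2.79, 3.14, 3.14, 3.14, 3.14].

### API

Orientations are given as a unit quaternion [x, y, z, w].
In Python, from rig import robot, vision gives the robot as it stands.
- The arm moves only by the shell command python3 -m crank 'ROWS' [FORCE]. ROWS is JSON, a list of rows, each a list of 7 numbers: the shift along the tool's x, y, z as a fraction of full scale, then the turn, a rotation vector about the tool's x, y, z as a fraction of full scale, then the gripper command: -1 is shut, 1 is fully open, values between are in proportion. In form: [[x, y, z, wx, wy, wz, grip], ...]. A call has 1 to 10 rows; each row is the pose to reach, as a shift and turn from the pose commanded when the call began, along the tool's axes at that moment, turning the shorter way round; what a row does not reach only later rows make up. Full scale, the value 1, is 50 cm for a shift and pi rad for a turn. A row lasts 1/8 s, in which the tool goes at most 62.5 mm and 10.7 degrees, less where a joint would pass 70% of its speed; a pose out of reach is approached as far as the arm can. A call with a number of a shift or a turn outside -1 to 1 is refused whole. A call with a gripper value outside its range is refused whole. The fingers move at their own pace and stop on an object; FORCE is the grip in N (left out, the last holds). Time passes only in rows, so rows that repeat a pose let the fingers close. It gives the time, the measured TCP pose, the force and the opening at its end, in the units of the state.
- robot.get_obs(): the state, without advancing time (a new reading comes with each control period).
- vision.camera(name): name is "side" or "top"; returns the picture (420x560x3 uint8, blue, green, red); there is no depth.
- vision.camera_info(name): a dict with "vfov" (degrees; the focal length in pixels is half the picture's height over the tangent of half this angle, whatever the lens; pixels are square), "cx", "cy" (the principal point, pixels), "world_from_camera" (4x4, takes a point from camera to world coordinates). Camera axes: x right, y up, looking along -z (the intrinsics and any distortion apply to the point x, -y, -z); pixel columns grow to the right and rows downward; lengths in m; the calibration is good to about 2 mm. A picture is of the moment at which its call begins. camera_info takes no time and is no camera call.
- robot.hand_in(): hands the job in, once; it reports no verdict.
The state is a dict: "time": time; "q": joint angles; "joint_velocities": joint speeds; "joint_torque": joint torques, N m; "position": TCP position; "tool_rot": TCP orientation; "ft_force": force on the tool from outside, world axes, zero at the start; "moment": the same for the moment, N m; "grip_width": finger opening in m.
Only numpy, scipy, OpenCV 4.12 (cv2) and the standard library are available. Lean on these libraries where they do the work, as an engineer would, in place of code of your own. Each camera call takes 0.05 s, during which the arm holds its last target.

## Working session

There is one attempt and no reset: what is moved stays moved. The work goes in short steps, Python scripts to look and compute and a shell command to move; the robot and the scene stay as the last step left them, time stands still between calls to the robot, and variables do not carry over. Pictures are saved under pics/ and viewed, and the job is handed in when it is done.

```bash
ls; mkdir -p pics; python3 - <<'E'
from rig import robot, vision
import cv2
for n in("side","top"):
    cv2.imwrite(f"pics/{n}0.png",vision.camera(n)); print(n,vision.camera_info(n))
print(robot.get_obs())
E
```

```text
pics
side {'vfov': 43.41783443149601, 'cx': 273.1607466446012, 'cy': 204.35316922921035, 'world_from_camera': array([[-0.8684653 ,  0.33667497, -0.36389283,  0.03103882],
       [-0.4955818 , -0.60871146,  0.61957166,  0.9250063 ],
       [-0.01291146,  0.71841515,  0.69549477,  1.197426  ],
       [ 0.        ,  0.        ,  0.        ,  1.        ]])}
top {'vfov': 43.55366995855468, 'cx': 277.0078641958723, 'cy': 212.1161707364133, 'world_from_camera': array([[-2.34585265e-02,  9.96961643e-01, -7.42777156e-02,
         4.39690208e-01],
       [-9.99724740e-01, -2.34215711e-02,  1.36866501e-03,
        -1.07647814e-02],
       [-3.75194275e-04,  7.42893768e-02,  9.97236656e-01,
         1.52643554e+00],
       [ 0.00000000e+00,  0.00000000e+00,  0.00000000e+00,
         1.00000000e+00]])}
{'time': 0.1, 'q': array([-1.34049508e+00,  5.28362875e-01,  1.43376231e+00, -6.13748692e-06,
        1.18140164e+00, -1.78497646e-01]), 'joint_velocities': array([-0.00128008, -0.00106322, -0.00337063, -0.00186851, -0.00123999,
        0.00204345]), 'joint_torque': array([-1.53093156e-04, -4.40985274e+01, -1.77150500e+01,  6.34284527e-02,
        5.33715764e-02, -4.97886754e-05]), 'position': array([ 0.24832369, -0.57286786,  0.23567958]), 'tool_rot': array([-0.14354839,  0.69307004, -0.69170294,  0.14350895]), 'ft_force': array([ 0.0918246 , -0.71184116, -0.43515052]), 'moment': array([-0.02087198, -0.02546382,  0.01993195]), 'grip_width': 0.08724153510437338}
```

View pics/side0.png

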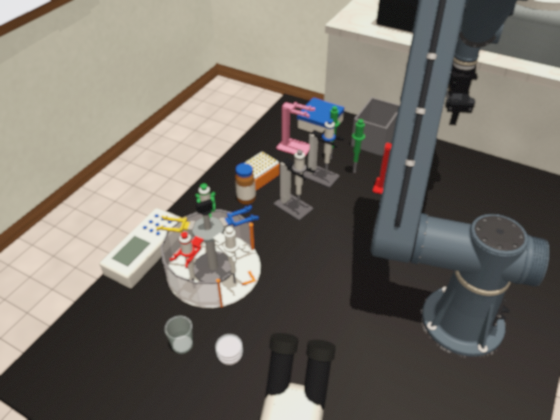

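View pics/top0.png

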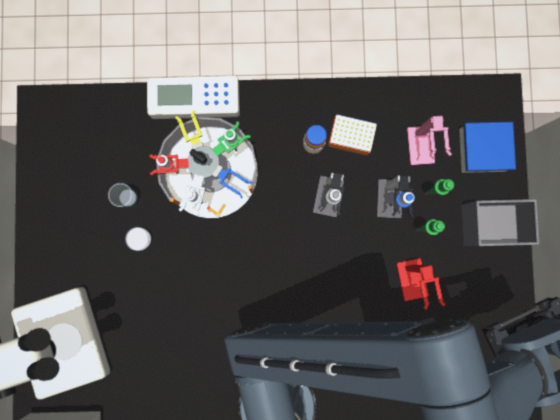

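```bash
cat > h.py <<'E'
import numpy as np, cv2
from rig import robot, vision
from scipy.spatial.transform import Rotation as R
INF={n:vision.camera_info(n) for n in("side","top")}
def ray(n,u,v):
    i=INF[n]; f=210/np.tan(np.radians(i["vfov"]/2)); T=i["world_from_camera"]
    d=T[:3,:3]@np.array([(u-i["cx"])/f,-(v-i["cy"])/f,-1]); return T[:3,3],d/np.linalg.norm(d)
def plane(n,u,v,z):
    o,d=ray(n,u,v); return o+d*(z-o[2])/d[2]
def proj(n,p):
    i=INF[n]; f=210/np.tan(np.radians(i["vfov"]/2)); T=i["world_from_camera"]
    c=T[:3,:3].T@(np.array(p)-T[:3,3]); return np.array([i["cx"]-f*c[0]/c[2],i["cy"]+f*c[1]/c[2]])
def tri(a,b):
    o1,d1=ray("side",*a);o2,d2=ray("top",*b)
    s=np.linalg.lstsq(np.c_[d1,-d2],o2-o1,rcond=None)[0]
    p,q=o1+s[0]*d1,o2+s[1]*d2
    return (p+q)/2,np.linalg.norm(p-q)
def snap(n,name,box=None,k=4):
    im=vision.camera(n); cv2.imwrite(f"pics/raw_{name}.png",im)
    if box: x,y,X,Y=box; im=cv2.resize(im[y:Y,x:X],None,fx=k,fy=k,interpolation=cv2.INTER_CUBIC)
    cv2.imwrite(f"pics/{name}.png",im)
E
python3 - <<'E'
from h import *
def crop(s,n,x,y,X,Y,k):
    im=cv2.imread(s)[y:Y,x:X]; cv2.imwrite(n,cv2.resize(im,None,fx=k,fy=k,interpolation=cv2.INTER_CUBIC))
crop("pics/top0.png","pics/c1.png",145,100,275,230,4.5)
crop("pics/top0.png","pics/c2.png",300,110,460,240,4.5)
crop("pics/side0.png","pics/c3.png",150,170,280,310,4.2)
crop("pics/side0.png","pics/c4.png",230,90,380,220,4.5)
E
```

```text
(no output)
```

View pics/c1.png

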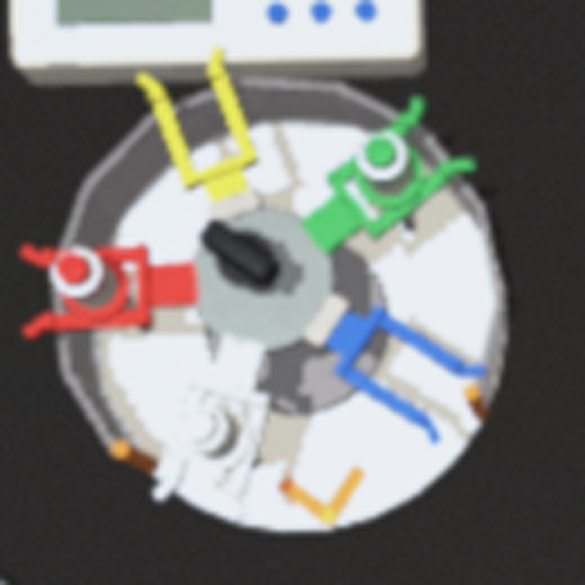

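View pics/c2.png

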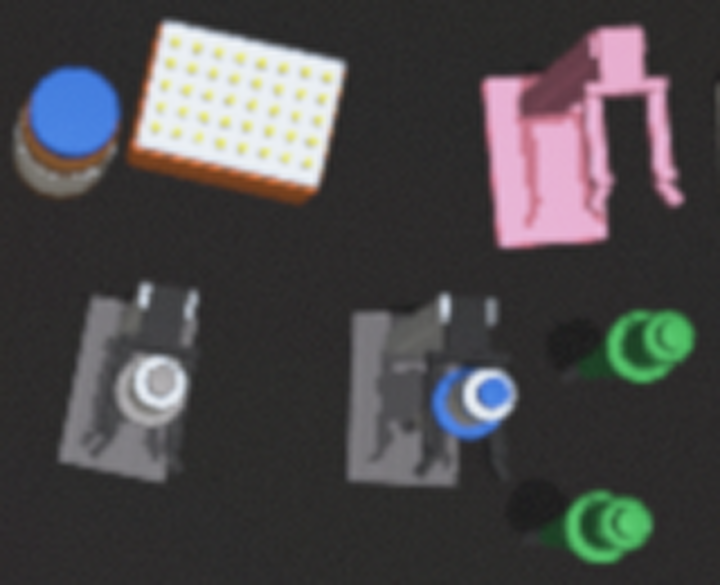

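View pics/c3.png

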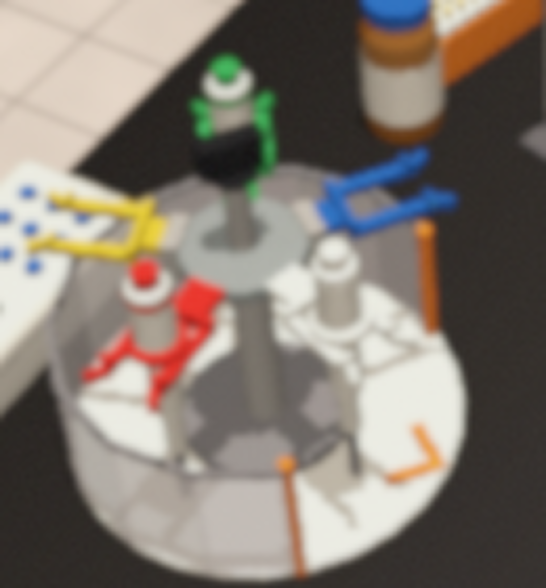

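View pics/c4.png

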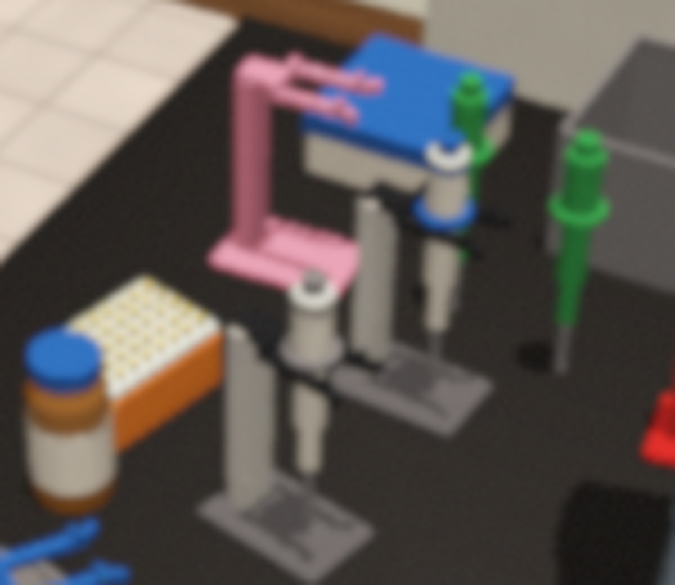

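```bash
python3 - <<'E'
from h import *
for n in("side","top"):
    im=cv2.imread(f"pics/{n}0.png"); hsv=cv2.cvtColor(im,cv2.COLOR_BGR2HSV)
    for name,lo,hi in (("orange",(6,130,120),(20,255,255)),("blue",(100,120,100),(125,255,255)),("green",(50,100,60),(75,255,255)),("yellow",(22,130,100),(32,255,255)),("red",(0,150,120),(5,255,255))):
        m=cv2.inRange(hsv,lo,hi); k,l,s,c=cv2.connectedComponentsWithStats(m)
        print(n,name,[(c[i].round(1).tolist(),s[i].tolist()) for i in range(1,k) if s[i,4]>=6])
E
```

```text
side orange [([260.3, 177.9], [237, 165, 43, 25, 382]), ([251.4, 234.6], [249, 222, 5, 27, 88]), ([181.2, 231.8], [180, 231, 3, 3, 6]), ([249.8, 279.2], [243, 272, 12, 12, 25]), ([217.9, 280.8], [217, 279, 3, 6, 13])]
side blue [([320.1, 111.8], [298, 98, 46, 28, 554]), ([328.5, 138.0], [322, 135, 14, 6, 38]), ([243.2, 169.4], [236, 163, 16, 14, 168]), ([240.9, 215.9], [226, 205, 33, 21, 258])]
side green [([334.9, 117.9], [331, 107, 9, 27, 103]), ([357.9, 138.5], [352, 119, 13, 43, 309]), ([203.3, 185.2], [200, 183, 8, 6, 37]), ([212.9, 200.3], [211, 191, 5, 20, 78]), ([197.2, 197.7], [195, 193, 6, 10, 38])]
side yellow [([177.2, 224.4], [158, 217, 31, 15, 183])]
side red [([382.0, 170.9], [373, 143, 19, 51, 295]), ([183.9, 234.5], [181, 232, 6, 6, 27]), ([190.9, 249.6], [170, 237, 33, 29, 213])]
top orange [([347.7, 147.6], [329, 141, 41, 12, 73]), ([314.0, 145.1], [307, 142, 15, 5, 15]), ([249.6, 187.3], [249, 186, 2, 4, 7]), ([171.7, 199.7], [170, 198, 5, 4, 15]), ([221.5, 208.5], [219, 205, 6, 8, 16]), ([211.2, 209.7], [208, 207, 8, 7, 17])]
top blue [([225.4, 84.5], [224, 83, 4
[... 320 characters left out ...]
[489.9, 145.8], [465, 122, 51, 49, 2360]), ([316.1, 134.2], [307, 125, 20, 20, 321]), ([229.7, 178.6], [218, 169, 34, 29, 207]), ([400.8, 200.9], [396, 192, 15, 16, 80]), ([409.2, 196.8], [406, 194, 7, 6, 31])]
top green [([235.8, 125.2], [231, 121, 9, 9, 41]), ([229.1, 133.5], [227, 131, 6, 6, 27]), ([228.4, 144.3], [213, 133, 38, 23, 265]), ([442.5, 186.6], [429, 179, 26, 16, 285]), ([433.3, 226.6], [420, 219, 25, 16, 274])]
top yellow [([189.5, 128.7], [176, 112, 25, 31, 202]), ([217.0, 213.5], [216, 213, 3, 2, 6])]
top red [([152.8, 156.2], [149, 154, 8, 6, 29]), ([171.7, 165.5], [150, 155, 38, 20, 249]), ([160.7, 159.0], [158, 157, 6, 5, 24]), ([417.2, 281.1], [397, 258, 48, 51, 1181])]
```

```bash
python3 - <<'E'
from h import *
A,e=tri((251.2,224.3),(250.1,187.3)); B,e2=tri((218.3,280.2),(171.7,200)); print(A,e,B,e2)
P,e3=tri((329.6,122.8),(409.2,196.8)); print("bluetop",P,e3, plane("top",409.2,196.8,.241))
print("grey",plane("top",300+159/4.5,110+382/4.5,.241),tri((230+313/4.5,90+280/4.5),(300+159/4.5,110+382/4.5)))
A=plane("top",250.1,187.3,.109);B=plane("top",171.7,200,.109)
m=(A+B)/2; h=np.linalg.norm(A-B)/2; u=(B-A)/2/h; nrm=np.array([u[1],-u[0],0]); 
r=h/np.sin(np.radians(54.5)); print("A,B",A,B,"r",r)
for s in(1,-1): print("axis",m+s*nrm*r*np.cos(np.radians(54.5)), "out",np.degrees(np.arctan2(*(-s*nrm[:2])[::-1])))
print("arrow",plane("top",218.3,215.6,.01))
# base plate ellipse extremes
for uv in((145+300/4.5,100+532/4.5),(145+500/4.5,100+330/4.5)): print(plane("top",*uv,.0))
for uv in((205,232),(275,272),(240,250)): print("knob",plane("top",145+uv[0]/4.5,100+uv[1]/4.5,.27))
print("knob tri",tri((150+228/4.2,170+148/4.2),(145+240/4.5,100+250/4.5)))
# stored/blue cradle tips
for nm,uv in dict(b1=(480,370),b2=(433,437),y1=(148,78),y2=(218,55),g1=(417,103),g2=(470,163),r1=(27,252),r2=(30,330),gp=(380,152),rp=(76,270),wp=(205,420)).items(): print(nm,plane("top",145+uv[0]/4.5,100+uv[1]/4.5,.175 if nm[1]!='p' else .241).round(4))
E
```

```text
[0.61405086 0.0585095  0.11086067] 0.0004613867094192982 [0.58412077 0.27092771 0.11158666] 0.0010775314263510695
bluetop [ 0.56573273 -0.34150724  0.2294401 ] 0.0020356415594930686 [ 0.56553485 -0.33815799  0.241     ]
grey [ 0.57451844 -0.15685416  0.241     ] (array([ 0.57473144, -0.15741607,  0.23690577]), np.float64(0.00047346077846883034))
A,B [0.61448959 0.05870246 0.109     ] [0.58486839 0.27170203 0.109     ] r 0.13207546657261582
axis [0.67564455 0.17576655 0.109     ] out -172.0828262590578
axis [0.52371343 0.15463794 0.109     ] out 7.917173740942191
arrow [0.54652789 0.15710052 0.01      ]
[0.54003946 0.17761892 0.        ]
[0.66866357 0.04563911 0.        ]
knob [0.68496936 0.19302959 0.27      ]
knob [0.66237574 0.15572031 0.27      ]
knob [0.67475085 0.1743496  0.27      ]
knob tri (array([0.67658932, 0.17593465, 0.25720309]), np.float64(0.0012299120073683064))
b1 [0.6195 0.0512 0.175 ]
b2 [0.5814 0.0789 0.175 ]
y1 [0.7948 0.2405 0.175 ]
y2 [0.8074 0.1997 0.175 ]
g1 [0.7763 0.0846 0.175 ]
g2 [0.7403 0.0545 0.175 ]
r1 [0.6943 0.3114 0.175 ]
r2 [0.6488 0.3099 0.175 ]
gp [0.733  0.1008 0.241 ]
rp [0.6712 0.2688 0.241 ]
wp [0.5867 0.1989 0.241 ]
```

```bash
cat >> h.py <<'E'
def jawyaw(Rm): return np.degrees(np.arctan2(Rm[1,2],Rm[0,2]))
def go(p,yaw=None):
    "print fractions from the measured pose to TCP position p, jaw axis (tool z) at yaw deg (mod 180)"
    o=robot.get_obs(); r=R.from_quat(o["tool_rot"]); Rm=r.as_matrix()
    if yaw is None: yaw=jawyaw(Rm)
    best=None
    for y in(yaw,yaw+180):
        z=np.array([np.cos(np.radians(y)),np.sin(np.radians(y)),0]); yy=np.array([0,0,-1.]); T=np.c_[np.cross(yy,z),yy,z]
        v=(r.inv()*R.from_matrix(T)).as_rotvec()
        if best is None or np.linalg.norm(v)<np.linalg.norm(best): best=v
    print("shift",(Rm.T@(np.array(p)-o["position"])/.5).round(4),"turn",(best/np.pi).round(4),"deg",np.degrees(best).round(1))
def st():
    o=robot.get_obs(); r=R.from_quat(o["tool_rot"]).as_matrix()
    print("t",round(o["time"],2),"pos",o["position"].round(4),"jaw",round(jawyaw(r),2),"tilt",r[:2,1].round(4),"F",o["ft_force"].round(2),"M",o["moment"].round(3),"w",round(o["grip_width"],4),"q",o["q"].round(3))
E
python3 - <<'E'
from h import *
st(); print(R.from_quat(robot.get_obs()["tool_rot"]).as_matrix().round(3))
go((.676,.1755,.33),-34); go((.676,.1755,.33),-82)
print("post top",plane("top",300+467/4.5,110+315/4.5,.175))
for uv in((425,470),(500,470),(440,357),(495,357)): print("prong",plane("top",300+uv[0]/4.5,110+uv[1]/4.5,.175))
print("blue tri white ring",tri((230+449/4.5,90+152/4.5),(409,196.8)))
for s,t in(((471,82),(668,335)),((588,140),(630,525))): print("green",tri((230+s[0]/4.5,90+s[1]/4.5),(300+t[0]/4.5,110+t[1]/4.5)))
E
```

```text
t 0.1 pos [ 0.2483 -0.5729  0.2357] jaw -66.58 tilt [-0.0004  0.0019] F [ 0.09 -0.71 -0.44] M [-0.021 -0.025  0.02 ] w 0.0872 q [-1.34   0.528  1.434 -0.     1.181 -0.178]
[[-0.918 -0.     0.398]
 [-0.398  0.002 -0.918]
 [-0.    -1.    -0.002]]
shift [-1.3799 -0.1862 -1.0337] turn [ 0.0006 -0.181  -0.0003] deg [  0.1 -32.6  -0. ]
shift [-1.3799 -0.1862 -1.0337] turn [ 0.0006  0.0857 -0.    ] deg [ 0.1 15.4 -0. ]
post top [ 0.61601633 -0.34277359  0.175     ]
prong [ 0.52722708 -0.31503125  0.175     ]
prong [ 0.52621849 -0.35796561  0.175     ]
prong [ 0.59208249 -0.32625613  0.175     ]
prong [ 0.59133965 -0.35785365  0.175     ]
blue tri white ring (array([ 0.56571443, -0.34225323,  0.22529493]), np.float64(0.0029844620000365973))
green (array([ 0.59597176, -0.44597289,  0.2125282 ]), np.float64(0.0027236409185129457))
green (array([ 0.49121489, -0.41923679,  0.21294426]), np.float64(0.0005797631427471035))
```

Candidates: the blue pipette is at top (409,197), with white grip and blue collar and button. The look-alikes are grey (335,195), all-green (448,184) and (438,227), and the stored green, red and white ones. The forks are the black one under blue (wanted), the grey one's black fork, pink (430,138) and red (420,280). The c2 and c4 crops confirm the blue pipette in the black fork at (409,197). The blue cradle is at top (232,180), about 48° anticlockwise of the arrow at (218,215).

```bash
python3 - <<'E'
from h import *
go((.5,-.15,.35),-58);go((.676,.1755,.33),-34)
E
```

```text
shift [-0.7981 -0.2273 -0.5764] turn [ 0.0006 -0.0477 -0.0002] deg [ 0.1 -8.6 -0. ]
shift [-1.3799 -0.1862 -1.0337] turn [ 0.0006 -0.181  -0.0003] deg [  0.1 -32.6  -0. ]
```

```bash
python3 -m crank '[[0,-0.1,0,0,0,0,0.2],[0,-0.225,0,0,0,0,0.2],[-0.8,-0.225,-0.575,0,-0.05,0,0.2],[-0.8,-0.225,-0.575,0,-0.05,0,0.2],[-0.8,-0.225,-0.575,0,-0.05,0,0.2],[-0.8,-0.225,-0.575,0,-0.05,0,0.2],[-0.8,-0.225,-0.575,0,-0.05,0,0.2],[-0.8,-0.225,-0.575,0,-0.05,0,0.2],[-0.8,-0.225,-0.575,0,-0.05,0,0.2],[-0.8,-0.225,-0.575,0,-0.05,0,0.2]]' 20; python3 -c "
from h import *
st();go((.676,.1755,.33),-34)"
```

```text
time: 1.35
position: [0.5018, -0.1484, 0.3488]
tool_rot: [-0.198, 0.679, -0.679, 0.198]
ft_force: [0.2, -1.0, 0.1]
grip_width: 0.0522
t 1.35 pos [ 0.5018 -0.1484  0.3488] jaw -57.54 tilt [-0.0004  0.0003] F [ 0.2  -0.98  0.07] M [-0.017 -0.031 -0.011] w 0.0522 q [-0.501  0.269  1.533  0.     1.34   0.503]
shift [-0.6417  0.0376 -0.3596] turn [ 0.0002 -0.1308  0.    ] deg [  0.  -23.5   0. ]
```

```bash
python3 -m crank '[[-0.64,0.038,-0.36,0,-0.131,0,0.0],[-0.64,0.038,-0.36,0,-0.131,0,0.0],[-0.64,0.038,-0.36,0,-0.131,0,0.0],[-0.64,0.038,-0.36,0,-0.131,0,0.0],[-0.64,0.038,-0.36,0,-0.131,0,0.0],[-0.64,0.038,-0.36,0,-0.131,0,0.0],[-0.64,0.038,-0.36,0,-0.131,0,0.0],[-0.64,0.038,-0.36,0,-0.131,0,0.0],[-0.64,0.038,-0.36,0,-0.131,0,0.0]]'; python3 -c "
from h import *
st();go((.676,.1755,.255),-34);snap('side','s1',(140,100,300,310),3);snap('top','t1')"
```

```text
time: 2.48
position: [0.6744, 0.1714, 0.3302]
tool_rot: [0.332, -0.625, 0.625, -0.331]
ft_force: [-0.0, 0.1, 0.5]
grip_width: 0.0433
t 2.48 pos [0.6744 0.1714 0.3302] jaw -34.09 tilt [-0.0006 -0.0004] F [-0.03  0.14  0.48] M [-0.044 -0.06  -0.005] w 0.0433 q [ 0.089  0.553  1.118 -0.     1.471  0.684]
shift [-0.0087  0.1503 -0.0019] turn [ 0.0001 -0.0005  0.0002] deg [ 0.  -0.1  0. ]
```

View pics/s1.png

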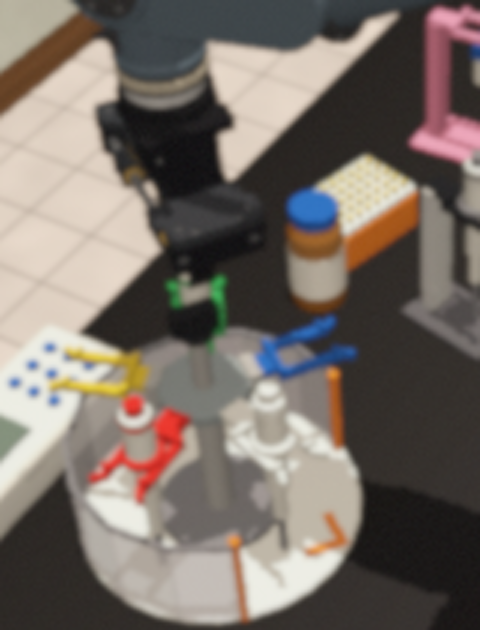

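```bash
python3 -c "
from h import *
st();go((.676,.1755,.257),-34)"
```

```text
t 2.58 pos [0.6746 0.1714 0.3306] jaw -34.1 tilt [ 0.0002 -0.0001] F [-0.04  0.12 -0.31] M [ 0.023 -0.031 -0.008] w 0.0432 q [ 0.089  0.553  1.118 -0.     1.471  0.684]
shift [-0.0084  0.1471 -0.0023] turn [-0.0001 -0.0006 -0.    ] deg [-0.  -0.1 -0. ]
```

```bash
python3 -m crank '[[-0.0085,0.05,-0.002,0,0,0,0],[-0.0085,0.1,-0.002,0,0,0,0],[-0.0085,0.13,-0.002,0,0,0,0],[-0.0085,0.155,-0.002,0,0,0,0],[-0.0085,0.155,-0.002,0,0,0,0],[-0.0085,0.155,-0.002,0,0,0,-0.4],[-0.0085,0.155,-0.002,0,0,0,-0.7],[-0.0085,0.155,-0.002,0,0,0,-1],[-0.0085,0.155,-0.002,0,0,0,-1],[-0.0085,0.155,-0.002,0,0,0,-1]]' 20; python3 -c "
from h import *
st();go((.676,.1755,.253),-82)"
```

```text
time: 3.82
position: [0.676, 0.1777, 0.2534]
tool_rot: [-0.332, 0.625, -0.624, 0.332]
ft_force: [-3.4, 3.4, 5.5]
grip_width: 0.0298
t 3.83 pos [0.676  0.1777 0.2534] jaw -33.98 tilt [-0.0002  0.0012] F [-3.38  3.42  5.51] M [ 0.475  0.686 -0.019] w 0.0298 q [9.700e-02 6.160e-01 1.210e+00 1.000e-03 1.316e+00 6.900e-01]
shift [0.0036 0.0008 0.0025] turn [ 4.000e-04  2.668e-01 -1.000e-04] deg [ 0.1 48.  -0. ]
```

```bash
python3 -m crank '[[0,0,0,0,0,0,-1],[0,0,0,0,0,0,-1]]' 20; python3 -c "
from h import *
st();snap('side','s2',(140,100,300,310),3);snap('top','t2',(130,60,290,230),3.5)"
```

```text
time: 4.08
position: [0.676, 0.1777, 0.2534]
tool_rot: [-0.332, 0.625, -0.624, 0.332]
ft_force: [-4.3, 2.3, 5.5]
grip_width: 0.0295
t 4.08 pos [0.676  0.1777 0.2534] jaw -33.98 tilt [-0.0002  0.0012] F [-4.34  2.29  5.46] M [0.452 0.679 0.024] w 0.0295 q [9.700e-02 6.160e-01 1.210e+00 1.000e-03 1.316e+00 6.900e-01]
```

View pics/s2.png

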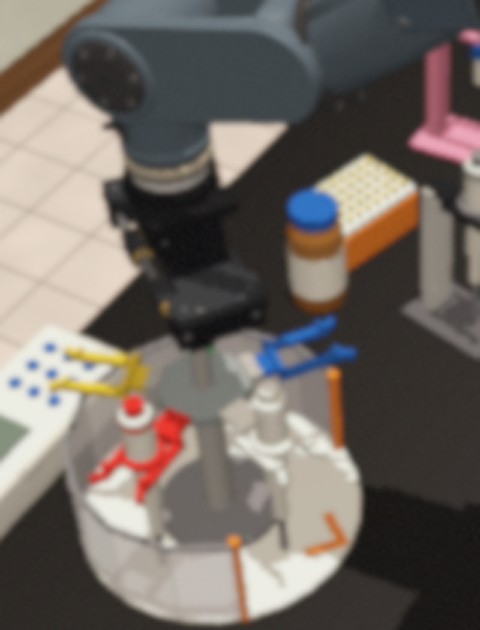

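View pics/t2.png

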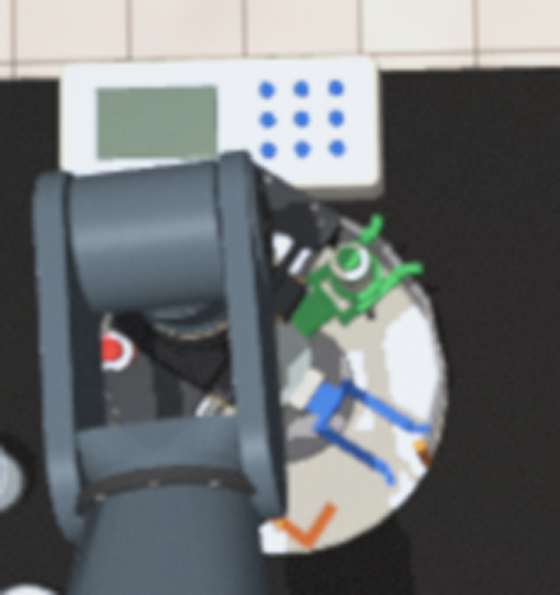

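```bash
python3 -m crank '[[0,0,-0.004,0,0,0,-1],[0,0,-0.008,0,0,0,-1],[0,0,-0.008,0,0,0,-1]]' 20; python3 -c "
from h import *
st()"
```

```text
time: 4.55
position: [0.6756, 0.1779, 0.2535]
tool_rot: [0.33, -0.623, 0.626, -0.334]
ft_force: [4.3, -3.8, 3.4]
grip_width: 0.0292
t 4.55 pos [0.6756 0.1779 0.2535] jaw -34.03 tilt [ 0.0064 -0.0019] F [ 4.28 -3.84  3.42] M [-0.414 -0.785  0.072] w 0.0292 q [ 0.099  0.613  1.215 -0.003  1.307  0.693]
```

```bash
python3 -c "
import cv2
a=cv2.imread('pics/raw_s2.png')[170:250,170:250];b=cv2.imread('pics/side0.png')[170:250,170:250]
a=cv2.convertScaleAbs(cv2.resize(cv2.hconcat([b,a]),None,fx=5,fy=5,interpolation=cv2.INTER_CUBIC),alpha=2.2,beta=10);cv2.imwrite('pics/c5.png',a)"
```

```text
(no output)
```

View pics/c5.png

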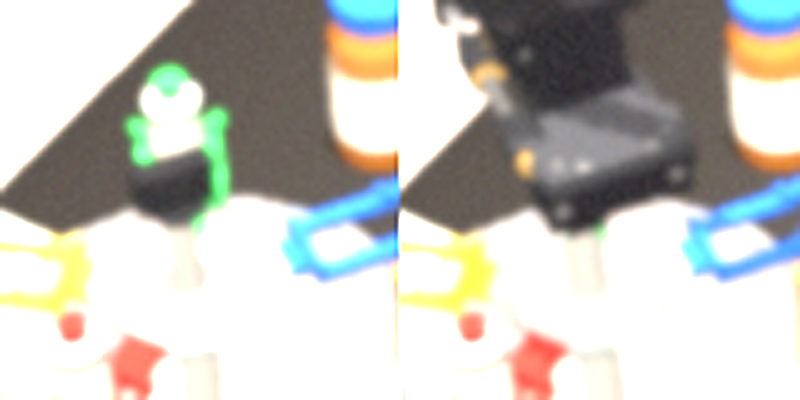

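```bash
python3 -m crank '[[0,0,0.004,0,0,0,-1],[0,0,0.004,0,0,0,-1],[0,0,0.004,0,0,0,-1]]' 35; python3 -c "
from h import *
st()"; python3 -m crank '[[0,0,0,0,0.02,0,-1],[0,0,0,0,0.04,0,-1],[0,0,0,0,0.04,0,-1]]' 35; python3 -c "
from h import *
st();snap('top','t3',(130,60,290,230),3.5)"
```

```text
time: 4.92
position: [0.6758, 0.1778, 0.2535]
tool_rot: [0.331, -0.624, 0.625, -0.333]
ft_force: [1.9, -0.4, 5.5]
grip_width: 0.0284
t 4.92 pos [0.6758 0.1778 0.2535] jaw -34.02 tilt [0.0026 0.0001] F [ 1.88 -0.43  5.52] M [-0.162 -0.36  -0.007] w 0.0284 q [ 0.098  0.615  1.212 -0.     1.312  0.692]
time: 5.3
position: [0.676, 0.1776, 0.2535]
tool_rot: [0.291, -0.644, 0.645, -0.293]
ft_force: [2.6, -0.1, 6.2]
grip_width: 0.0284
t 5.3 pos [0.676  0.1776 0.2535] jaw -41.24 tilt [ 0.0031 -0.0002] F [ 2.59 -0.15  6.18] M [-0.198 -0.453 -0.029] w 0.0284 q [ 9.800e-02  6.150e-01  1.212e+00 -1.000e-03  1.312e+00  8.180e-01]
```

View pics/t3.png

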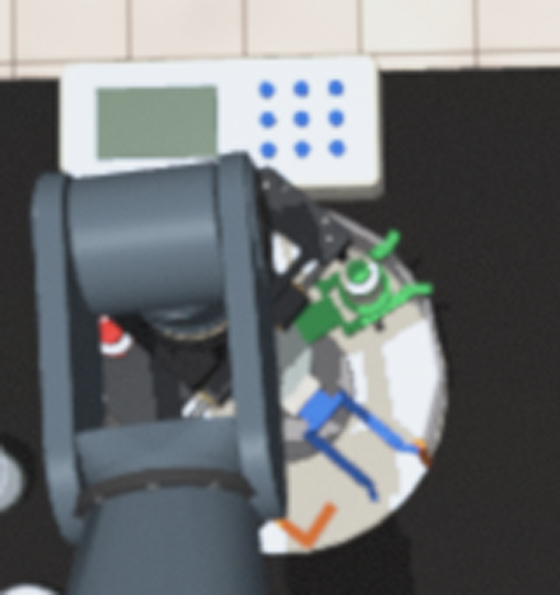

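```bash
python3 -m crank '[[0,0,0,0,0.04,0,-1],[0,0,0,0,0.08,0,-1],[0,0,0,0,0.12,0,-1],[0,0,0,0,0.16,0,-1],[0,0,0,0,0.2,0,-1],[0,0,0,0,0.22,0,-1],[0,0,0,0,0.22,0,-1]]' 35; python3 -c "
from h import *
st();snap('top','t4',(130,60,290,230),3.5);snap('side','s4',(150,170,280,310),4)"
```

```text
time: 6.22
position: [0.6767, 0.1764, 0.2535]
tool_rot: [0.055, -0.704, 0.706, -0.058]
ft_force: [3.5, -4.1, 4.5]
grip_width: 0.0287
t 6.22 pos [0.6767 0.1764 0.2535] jaw -80.87 tilt [ 0.0045 -0.0022] F [ 3.5  -4.11  4.5 ] M [-0.531 -0.628 -0.035] w 0.0287 q [ 0.097  0.615  1.212 -0.003  1.311  1.509]
```

View pics/t4.png

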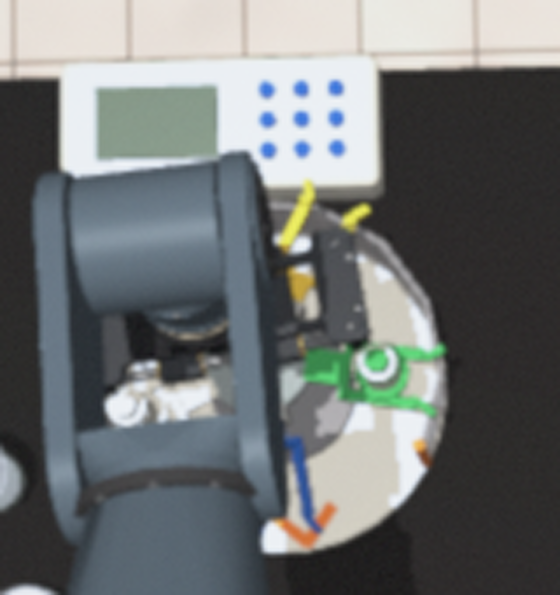

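View pics/s4.png

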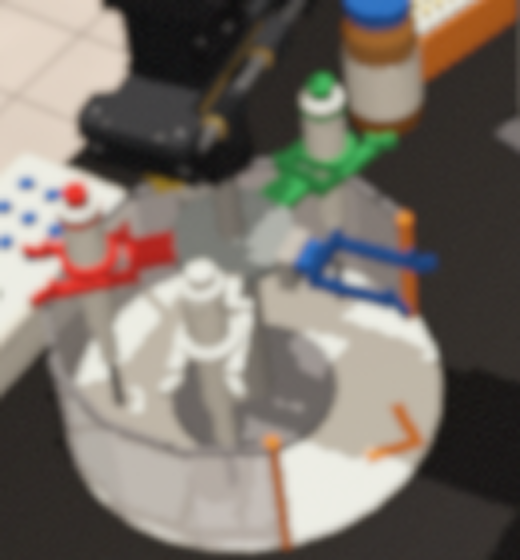

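```bash
python3 - <<'E'
from h import *
ax=np.array([.676,.1765])
def a(p,off,nm): d=p[:2]-ax; print(nm,p[:2].round(4),"r",np.hypot(*d).round(4),"blue at",(np.degrees(np.arctan2(d[1],d[0]))-off+180)%360-180)
T=lambda u,v,z:plane("top",130+u/3.5,60+v/3.5,z)
S=lambda u,v,z:plane("side",150+u/4,170+v/4,z)
a(T(379,362,.241),72,"greenT"); a(T(126,407,.241),288,"whiteT")
a(S(323,82,.241),72,"greenS"); a(S(201,270,.241),288,"whiteS"); a(S(76,193,.241),216,"redS")
b=(S(433,265,.175)+S(408,310,.175))/2; a(b,0,"bluetipsS")
a(S(418,441,.008),0,"arrowS"); a(plane("top",218.3,215.6,.008),0,"arrowT")
A=S(405,216,.109);B=S(273,440,.109);print(A,B); a((A+B)/2,0,"postsS")
A=plane("top",250.1,187.3,.109);B=plane("top",171.7,200,.109);a((A+B)/2,0,"postsT")
E
```

```text
greenT [0.6582 0.0802] r 0.0979 blue at -172.47389544660803
whiteT [0.6304 0.2589] r 0.0942 blue at -169.05130447776745
greenS [0.6576 0.0817] r 0.0966 blue at -172.9954807217524
whiteS [0.6301 0.2612] r 0.0963 blue at -169.538581719322
redS [0.7384 0.2456] r 0.0931 blue at -168.09247086023612
bluetipsS [0.5376 0.1584] r 0.1396 blue at -172.54216186660344
arrowS [0.5467 0.1586] r 0.1305 blue at -172.11737401218866
arrowT [0.5467 0.1573] r 0.1307 blue at -171.5652688128616
[0.61532123 0.05586646 0.109     ] [0.5853921  0.26871132 0.109     ]
postsS [0.6004 0.1623] r 0.077 blue at -169.35987130500288
postsT [0.5997 0.1652] r 0.0772 blue at -171.5796876544373
```

```bash
cat >> h.py <<'E'
def fit(pts):
    "pts: (xyz, offset deg, radius) -> axis, blue angle, scale"
    A=np.array([[1,r*np.exp(1j*np.radians(o))] for p,o,r in pts]); b=np.array([complex(p[0],p[1]) for p,o,r in pts])
    s=np.linalg.lstsq(A,b,rcond=None)[0]; print("axis",s[0].round(4),"blue",np.degrees(np.angle(s[1])).round(2),"scale",abs(s[1]).round(3),"res mm",(abs(A@s-b)*1e3).round(1))
E
python3 - <<'E'
from h import *
T=lambda u,v,z:plane("top",130+u/3.5,60+v/3.5,z)
S=lambda u,v,z:plane("side",150+u/4,170+v/4,z)
b=(S(433,265,.175)+S(408,310,.175))/2
print("now side");fit([(S(323,82,.241),72,.095),(S(201,270,.241),288,.095),(S(76,193,.241),216,.095),(b,0,.137)])
print("now top+side");fit([(T(379,362,.241),72,.095),(T(126,407,.241),288,.095),(S(76,193,.241),216,.095),(b,0,.137)])
C=lambda u,v,z:plane("top",145+u/4.5,100+v/4.5,z)
print("start top");fit([(C(380,152,.241),72,.095),(C(76,270,.241),216,.095),(C(205,420,.241),288,.095),((C(480,370,.175)+C(433,437,.175))/2,0,.137),((C(148,78,.175)+C(218,55,.175))/2,144,.137)])
# base: arrow + posts (radius of posts r~.132, arrow tip .13)
for n,pts in (("top",(C(473,393,.109),C(120,450,.109),C(330,518,.008))),("side",(S(405,216,.109),S(273,440,.109),S(418,441,.008)))):
    print(n);fit([(pts[0],54.5,.132),(pts[1],-54.5,.132)]);fit([(pts[0],54.5,.132),(pts[1],-54.5,.132),(pts[2],0,.13)])
E
```

```text
now side
axis (0.6724+0.1775j) blue -171.2 scale 0.999 res mm [2.2 1.1 1.8 1.9]
now top+side
axis (0.6726+0.1766j) blue -171.14 scale 0.998 res mm [2.8 2.4 2.6 2.9]
start top
axis (0.6754+0.1747j) blue -123.97 scale 0.976 res mm [1.  1.6 1.4 1.2 0.4]
top
axis (0.6756+0.1758j) blue -172.11 scale 1.001 res mm [0. 0.]
axis (0.6759+0.1756j) blue -172.04 scale 0.999 res mm [0.5 0.5 0.9]
side
axis (0.6763+0.173j) blue -172.0 scale 1.0 res mm [0. 0.]
axis (0.6761+0.1737j) blue -172.31 scale 1.0 res mm [1.3 1.3 2.4]
```

```bash
python3 -m crank '[[0,0,0,0,0.006,0,-1],[0,0,0,0,0.006,0,-1],[0,0,0,0,0.006,0,-0.2],[0,0,0,0,0.006,0,0],[0,0,0,0,0.006,0,0],[0,-0.04,0,0,0.006,0,0],[0,-0.1,0,0,0.006,0,0],[0,-0.16,0,0,0.006,0,0],[0,-0.2,0,0,0.006,0,0.2]]' 35; python3 -c "
from h import *
st()
go((.46,.06,.36))"
```

```text
time: 7.45
position: [0.6742, 0.1787, 0.3534]
tool_rot: [-0.051, 0.706, -0.705, 0.05]
ft_force: [0.2, 0.2, -0.3]
grip_width: 0.0481
t 7.45 pos [0.6742 0.1787 0.3534] jaw -81.84 tilt [-0.0009  0.0008] F [ 0.19  0.23 -0.26] M [-0.023  0.027 -0.033] w 0.0481 q [9.900e-02 5.420e-01 1.078e+00 1.000e-03 1.522e+00 1.527e+00]
shift [ 0.4577 -0.0131  0.1743] turn [0.0003 0.     0.0002] deg [0.1 0.  0. ]
```

```bash
python3 -c "
from h import *
go((.566,-.339,.32))"
```

```text
shift [0.361  0.0661 0.9943] turn [0.0003 0.     0.0002] deg [0.1 0.  0. ]
```

```bash
python3 -m crank '[[0.361,0.066,0.994,0,0,0,0.9],[0.361,0.066,0.994,0,0,0,0.9],[0.361,0.066,0.994,0,0,0,0.9],[0.361,0.066,0.994,0,0,0,0.9],[0.361,0.066,0.994,0,0,0,0.9],[0.361,0.066,0.994,0,0,0,0.9],[0.361,0.066,0.994,0,0,0,0.9],[0.361,0.066,0.994,0,0,0,0.9],[0.361,0.066,0.994,0,0,0,0.9],[0.361,0.066,0.994,0,0,0,0.9]]' 20; python3 -c "
from h import *
st()
snap('top','t5',(140,90,280,230),4);snap('side','s5',(150,170,280,310),4);snap('side','s5b',(250,60,390,220),3.7)
cv2.imwrite('pics/t5b.png',cv2.imread('pics/raw_t5.png'))
go((.566,-.339,.25))"
```

```text
time: 8.7
position: [0.565, -0.341, 0.318]
tool_rot: [-0.05, 0.706, -0.705, 0.048]
ft_force: [-0.2, 1.1, 0.3]
grip_width: 0.0826
t 8.7 pos [ 0.565 -0.341  0.318] jaw -82.08 tilt [-0.0021  0.0024] F [-0.18  1.07  0.34] M [ 0.046 -0.     0.073] w 0.0826 q [-0.712  0.506  1.236  0.     1.403  0.72 ]
shift [0.001  0.1382 0.0027] turn [0.0007 0.     0.0002] deg [0.1 0.  0. ]
```

View pics/t5.png

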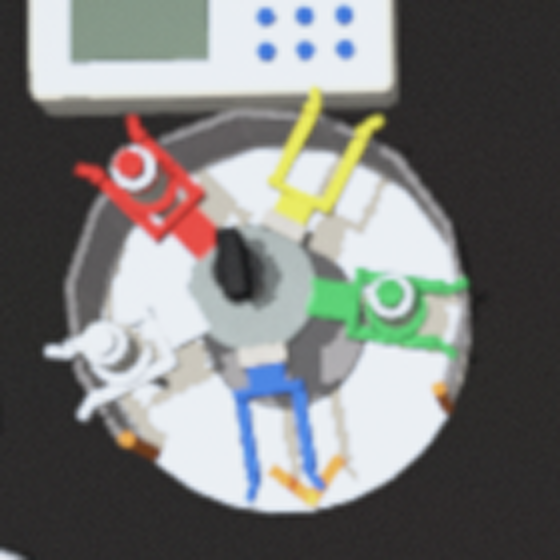

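View pics/s5.png

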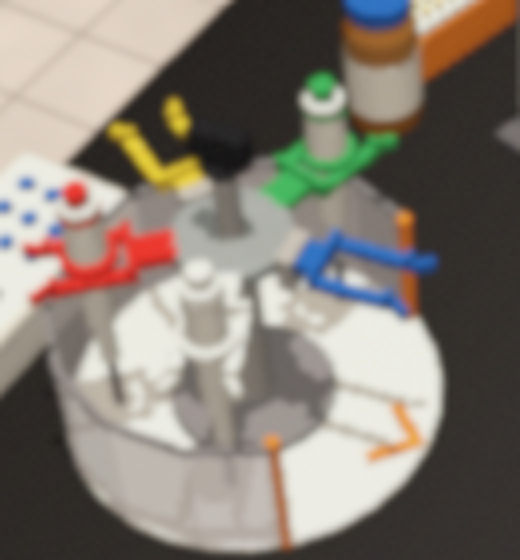

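View pics/s5b.png

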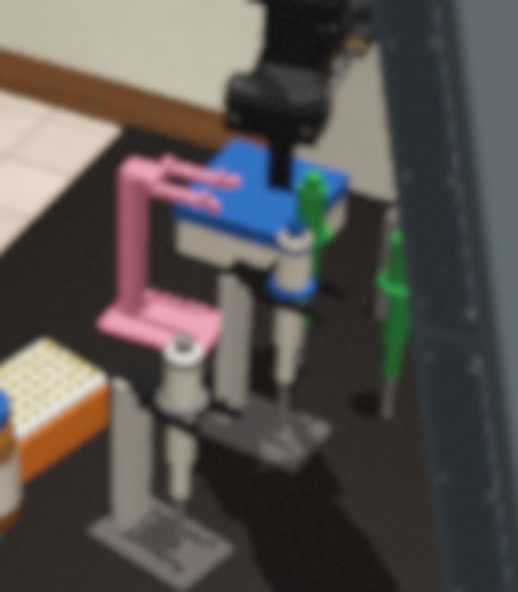

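```bash
python3 - <<'E'
from h import *
C=lambda u,v,z:plane("top",140+u/4,90+v/4,z)
S=lambda u,v,z:plane("side",150+u/4,170+v/4,z)
b=(C(253,492,.175)+C(319,482,.175))/2; y=(C(316,95,.175)+C(378,121,.175))/2
P=[(C(390,296,.241),72,.095),(C(131,163,.241),216,.095),(C(108,340,.241),288,.095)]
fit(P+[(b,0,.137),(y,144,.137)]); fit(P)
d=b[:2]-(C(258,376,.175)[:2]+C(275,372,.175)[:2])/2; print("fork dir",np.degrees(np.arctan2(d[1],d[0])))
def col(lo,hi,img,box):
    im=cv2.cvtColor(cv2.imread(img),cv2.COLOR_BGR2HSV); x,y,X,Y=box
    m=cv2.inRange(im,lo,hi); mm=np.zeros_like(m); mm[y:Y,x:X]=m[y:Y,x:X]; M=cv2.moments(mm,True); return M["m10"]/M["m00"],M["m01"]/M["m00"],M["m00"]
c=col((100,120,80),(125,255,255),"pics/raw_t5.png",(190,170,235,225)); print("blue centroid",c); p=plane("top",*c[:2],.175); d=p[:2]-[.6755,.176]; print(p, np.hypot(*d), np.degrees(np.arctan2(d[1],d[0])))
A=C(440,390,.109);B=C(126,439,.109);fit([(A,54.5,.132),(B,-54.5,.132)])
for q in ((230,245),(242,297)): print(C(*q,.27))
print("blue pip side",plane("side",250+294/3.7,60+234/3.7,.241))
E
```

```text
axis (0.6753+0.1748j) blue -171.93 scale 0.974 res mm [2.9 3.  1.8 2.1 0.8]
axis (0.6747+0.1743j) blue -172.1 scale 0.99 res mm [1.5 2.4 2.4]
fork dir -171.0630018872642
blue centroid (208.07881773399015, 193.26600985221674, 203.0)
[0.59338646 0.1643748  0.175     ] 0.08293237896695224 -171.94191990006541
axis (0.6758+0.1757j) blue -172.42 scale 1.001 res mm [0. 0.]
[0.6853215  0.17623415 0.27      ]
[0.65341711 0.16938359 0.27      ]
blue pip side [ 0.55780561 -0.32446275  0.241     ]
```

```bash
python3 - <<'E'
from h import *
for n,z,u,v in(("collar",.178,328.5,138.0),("ring",.229,250+294/3.7,60+238/3.7)): print(n,plane("side",u,v,z))
print(proj("side",(.566,-.339,.241)),proj("side",(.566,-.339,.229)),proj("side",(.566,-.339,.178)),proj("side",(.566,-.339,.025)))
im=cv2.imread("pics/raw_s5.png")[100:180,295:365]; cv2.imwrite("pics/c6.png",cv2.resize(im,None,fx=7,fy=7,interpolation=cv2.INTER_CUBIC))
E
```

```text
collar [ 0.56074139 -0.33254128  0.178     ]
ring [ 0.56194213 -0.33491546  0.229     ]
[329.0768608  120.10851955] [328.84374929 123.2879801 ] [327.87876007 136.44968593] [325.21284353 172.81072333]
```

View pics/c6.png

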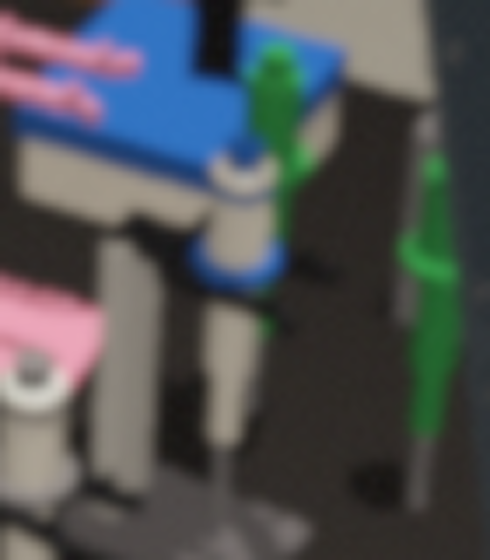

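```bash
python3 -m crank '[[0,0.05,-0.003,0,0,0,0.9],[0,0.12,-0.003,0,0,0,0.9],[0,0.18,-0.003,0,0,0,0.9],[0,0.21,-0.003,0,0,0,0.9],[0,0.23,-0.003,0,0,0,0.9],[0,0.23,-0.003,0,0,0,0.9]]' 20; python3 -c "
from h import *
st()
snap('top','t6',(330,130,470,270),4);snap('side','s6',(260,80,390,200),4.5)"
```

```text
time: 9.6
position: [0.5663, -0.3375, 0.2046]
tool_rot: [-0.05, 0.705, -0.705, 0.05]
ft_force: [-0.1, 0.9, -0.2]
grip_width: 0.0828
t 9.6 pos [ 0.5663 -0.3375  0.2046] jaw -81.84 tilt [-0.0001  0.0002] F [-0.12  0.93 -0.22] M [ 0.051  0.036 -0.024] w 0.0828 q [-0.707  0.608  1.372  0.     1.161  0.722]
```

View pics/s6.png

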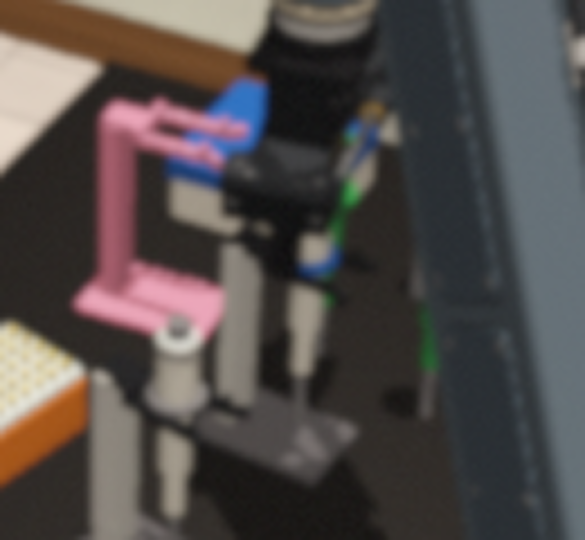

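View pics/t6.png

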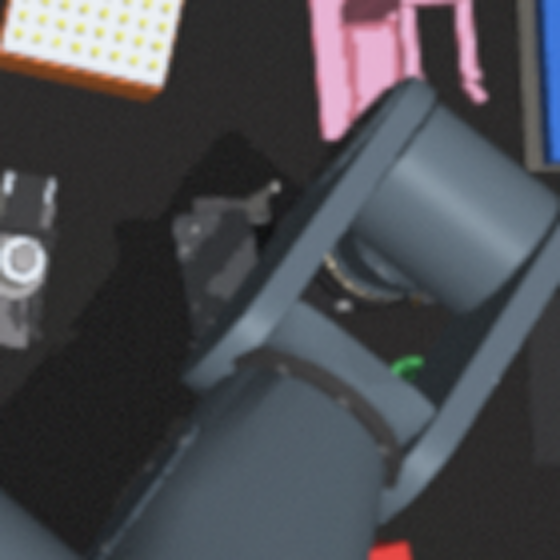

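```bash
python3 -m crank '[[0,0.006,0,0,0,0,0.3],[0,0.006,0,0,0,0,0],[0,0.006,0,0,0,0,-0.2],[0,0.006,0,0,0,0,-0.5],[0,0.006,0,0,0,0,-0.8],[0,0.006,0,0,0,0,-1],[0,0.006,0,0,0,0,-1],[0,0.006,0,0,0,0,-1]]' 25; python3 -c "
from h import *
st()"
```

```text
time: 10.7
position: [0.5661, -0.3382, 0.2016]
tool_rot: [0.05, -0.705, 0.705, -0.05]
ft_force: [0.1, -1.4, -0.6]
grip_width: 0.0271
t 10.7 pos [ 0.5661 -0.3382  0.2016] jaw -81.88 tilt [ 0.0002 -0.0004] F [ 0.08 -1.42 -0.57] M [-0.095  0.01   0.033] w 0.0271 q [-0.708  0.612  1.375 -0.     1.155  0.722]
```

```bash
python3 -m crank '[[0,-0.01,0,0,0,0,-1],[0,-0.025,0,0,0,0,-1],[0,-0.032,0,0,0,0,-1],[0,-0.032,0,0,0,0,-1]]' 25; python3 -c "
from h import *
st();o=robot.get_obs()['position'];go(o+[-.1,.006,0])"
```

```text
time: 11.2
position: [0.5663, -0.3381, 0.2182]
tool_rot: [0.05, -0.705, 0.706, -0.05]
ft_force: [0.2, 0.9, -1.4]
grip_width: 0.0272
t 11.2 pos [ 0.5663 -0.3381  0.2182] jaw -81.88 tilt [ 0.0008 -0.0006] F [ 0.19  0.86 -1.39] M [0.046 0.071 0.017] w 0.0272 q [-0.707  0.594  1.359  0.     1.188  0.722]
shift [ 0.1963 -0.0002 -0.0401] turn [-0.0002  0.     -0.0002] deg [-0.  0. -0.]
```

```bash
python3 -m crank '[[0.02,0,-0.004,0,0,0,-1],[0.05,0,-0.01,0,0,0,-1],[0.08,0,-0.016,0,0,0,-1],[0.11,0,-0.022,0,0,0,-1],[0.14,0,-0.028,0,0,0,-1],[0.17,0,-0.034,0,0,0,-1],[0.196,0,-0.04,0,0,0,-1],[0.196,0,-0.04,0,0,0,-1]]' 25; python3 -c "
from h import *
st();snap('side','s7')"
```

```text
time: 12.2
position: [0.4652, -0.3319, 0.2176]
tool_rot: [-0.05, 0.706, -0.705, 0.05]
ft_force: [0.7, 0.4, -1.8]
grip_width: 0.0273
t 12.2 pos [ 0.4652 -0.3319  0.2176] jaw -81.93 tilt [-0.0004  0.0005] F [ 0.65  0.37 -1.76] M [0.019 0.02  0.041] w 0.0273 q [-0.815  0.479  1.589  0.     1.074  0.615]
```

View pics/s7.png

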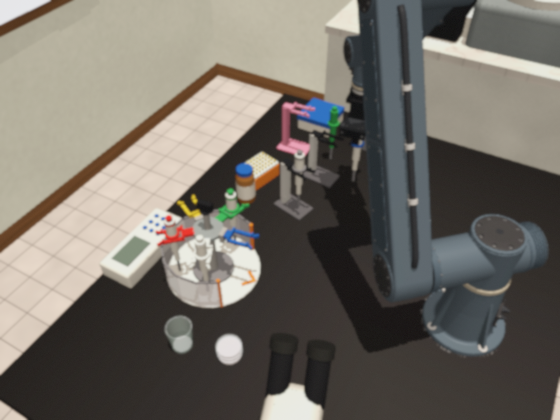

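```bash
python3 -c "
from h import *
go((.4925,.1498,.2176),-82)"
```

```text
shift [-1.880e-01  1.000e-04 -9.469e-01] turn [-0.0001  0.0005 -0.0002] deg [-0.   0.1 -0. ]
```

```bash
python3 -m crank '[[-0.02,0,-0.1,0,0,0,-1],[-0.04,0,-0.2,0,0,0,-1],[-0.06,0,-0.3,0,0,0,-1],[-0.08,0,-0.4,0,0,0,-1],[-0.1,0,-0.5,0,0,0,-1],[-0.12,0,-0.6,0,0,0,-1],[-0.14,0,-0.7,0,0,0,-1],[-0.16,0,-0.8,0,0,0,-1],[-0.177,0,-0.89,0,0,0,-1],[-0.188,0,-0.947,0,0,0,-1]]' 25;python3 -m crank '[[0,0,0,0,0,0,-1],[0,0,0,0,0,0,-1]]' 25; python3 -c "
from h import *
st();go((.4925,.1498,.2176),-82);snap('side','s8',(150,140,300,300),3.7);snap('top','t8',(130,90,290,250),3.5)"
```

```text
time: 13.5
position: [0.493, 0.1526, 0.2178]
tool_rot: [-0.05, 0.705, -0.705, 0.051]
ft_force: [0.0, 0.5, -1.3]
grip_width: 0.0275
time: 13.75
position: [0.4926, 0.1498, 0.2175]
tool_rot: [0.05, -0.705, 0.705, -0.05]
ft_force: [-0.3, -0.7, -0.8]
grip_width: 0.0275
t 13.75 pos [0.4926 0.1498 0.2175] jaw -81.85 tilt [ 0.0003 -0.0004] F [-0.25 -0.71 -0.82] M [ 0.04  -0.039  0.028] w 0.0275 q [ 7.800e-02  4.060e-01  1.727e+00 -1.000e-03  1.008e+00  1.507e+00]
shift [ 0.0003 -0.0001 -0.0001] turn [-0.0002  0.0009 -0.0001] deg [-0.   0.2 -0. ]
```

View pics/s8.png

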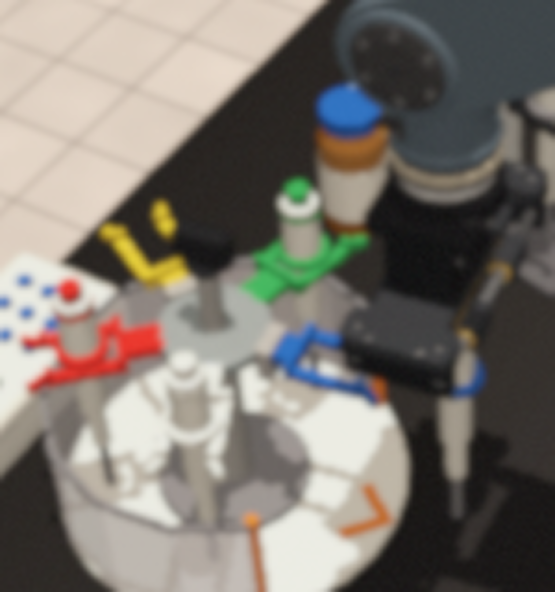

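View pics/t8.png

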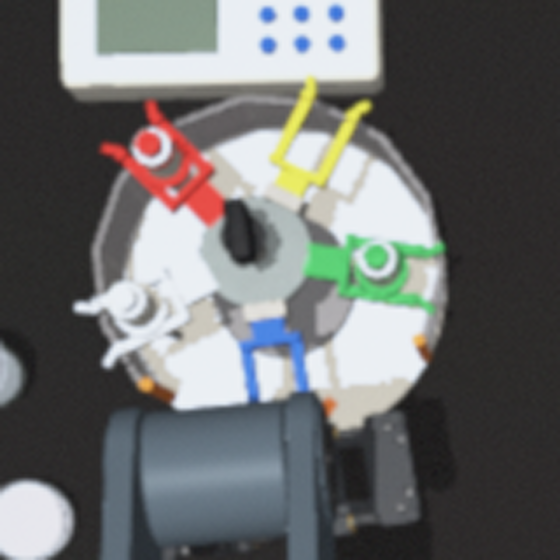

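```bash
python3 - <<'E'
from h import *
print(proj("side",(.4926,.1498,.041)),proj("side",(.4926,.1498,.1)),[150+457/3.7,140+515/3.7],[150+457/3.7,140+440/3.7])
S=lambda u,v,z:plane("side",150+u/3.7,140+v/3.7,z)
print("tip world if z=.041",S(457,515,.041))
go((.4925-.0+.0891,.1498+.0125,.2176),-82)
c=S(378,395,.175);print("fork near tip",c)
E
```

```text
[272.52868278 278.2585297 ] [272.2256392  264.56760402] [273.5135135135135, 279.18918918918916] [273.5135135135135, 258.9189189189189]
tip world if z=.041 [0.48863943 0.15127133 0.041     ]
shift [-0.18   -0.0002 -0.0011] turn [-0.0001  0.0003  0.    ] deg [-0.   0.1  0. ]
fork near tip [0.53550606 0.17671847 0.175     ]
```

```bash
python3 -m crank '[[-0.03,0,0,0,0,0,-1],[-0.06,0,0,0,0,0,-1],[-0.08,0,0,0,0,0,-1],[-0.1,0,0,0,0,0,-1],[-0.12,0,0,0,0,0,-1],[-0.12,0,0,0,0,0,-1]]' 25; python3 -c "
from h import *
st();snap('side','s9',(190,170,300,290),5)"
```

```text
time: 14.6
position: [0.5526, 0.1586, 0.2175]
tool_rot: [-0.05, 0.705, -0.705, 0.05]
ft_force: [0.1, 1.0, -2.2]
grip_width: 0.0274
t 14.6 pos [0.5526 0.1586 0.2175] jaw -81.88 tilt [0.0006 0.    ] F [ 0.07  1.01 -2.2 ] M [0.037 0.038 0.003] w 0.0274 q [ 0.085  0.483  1.581 -0.     1.077  1.514]
```

View pics/s9.png

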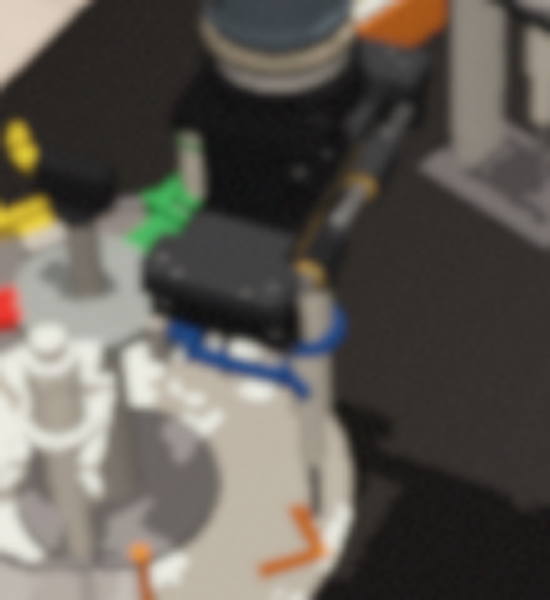

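```bash
python3 -m crank '[[-0.02,0,0,0,0,0,-1],[-0.04,0,0,0,0,0,-1],[-0.058,0,0,0,0,0,-1],[-0.058,0,0,0,0,0,-1]]' 25; python3 -c "
from h import *
st();snap('side','s10',(190,170,300,290),5);snap('top','t10',(130,90,290,250),3.5)"
```

```text
time: 15.15
position: [0.5815, 0.1626, 0.2175]
tool_rot: [-0.05, 0.705, -0.705, 0.05]
ft_force: [-0.2, 0.4, -0.3]
grip_width: 0.0273
t 15.15 pos [0.5815 0.1626 0.2175] jaw -81.88 tilt [0.0008 0.0001] F [-0.23  0.43 -0.27] M [0.004 0.009 0.019] w 0.0273 q [0.088 0.52  1.508 0.    1.112 1.517]
```

View pics/s10.png

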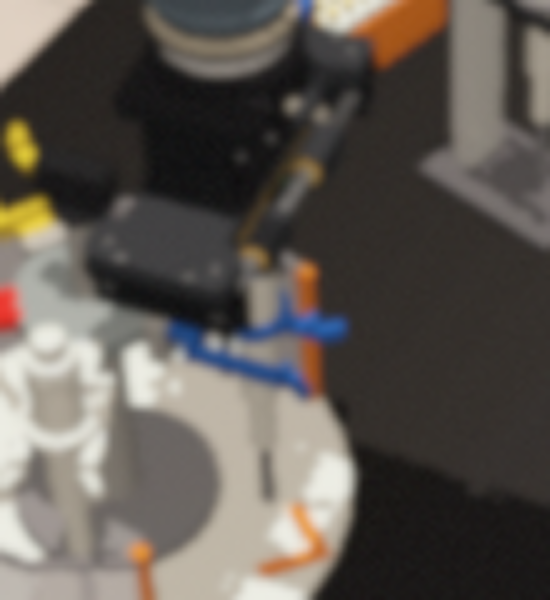

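View pics/t10.png

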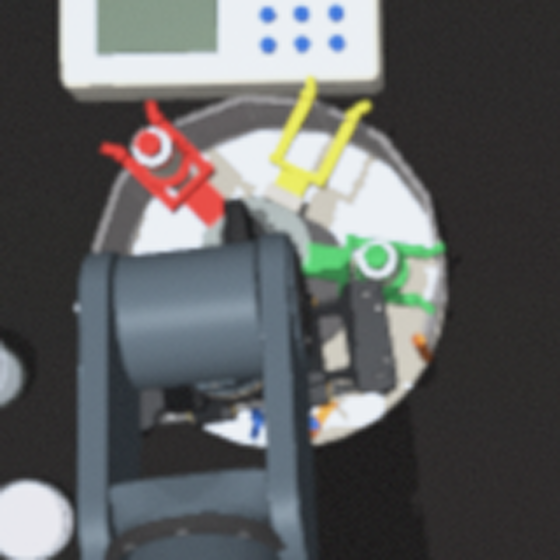

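```bash
python3 -m crank '[[0,0.01,0,0,0,0,-1],[0,0.02,0,0,0,0,-1],[0,0.026,0,0,0,0,-1],[0,0.028,0,0,0,0,-1],[0,0.028,0,0,0,0,-1]]' 25; python3 -c "
from h import *
st()"
for i in 1; do python3 -m crank '[[0,0.002,0,0,0,0,-1],[0,0.004,0,0,0,0,-1],[0,0.004,0,0,0,0,-1]]' 25; python3 -c "
from h import *
st();snap('side','s11',(190,170,300,290),5)"; done
```

```text
time: 15.88
position: [0.5805, 0.1626, 0.2035]
tool_rot: [-0.05, 0.705, -0.705, 0.05]
ft_force: [-0.9, 0.3, -0.7]
grip_width: 0.0277
t 15.88 pos [0.5805 0.1626 0.2035] jaw -81.88 tilt [-0.  0.] F [-0.9   0.31 -0.67] M [-0.034  0.069  0.031] w 0.0277 q [0.088 0.536 1.524 0.    1.082 1.517]
time: 16.25
position: [0.5805, 0.1626, 0.2016]
tool_rot: [-0.05, 0.705, -0.705, 0.05]
ft_force: [0.2, -0.7, -1.6]
grip_width: 0.0275
t 16.25 pos [0.5805 0.1626 0.2016] jaw -81.88 tilt [0.0001 0.    ] F [ 0.19 -0.7  -1.65] M [ 0.042 -0.016  0.011] w 0.0275 q [0.088 0.538 1.526 0.    1.077 1.517]
```

View pics/s11.png

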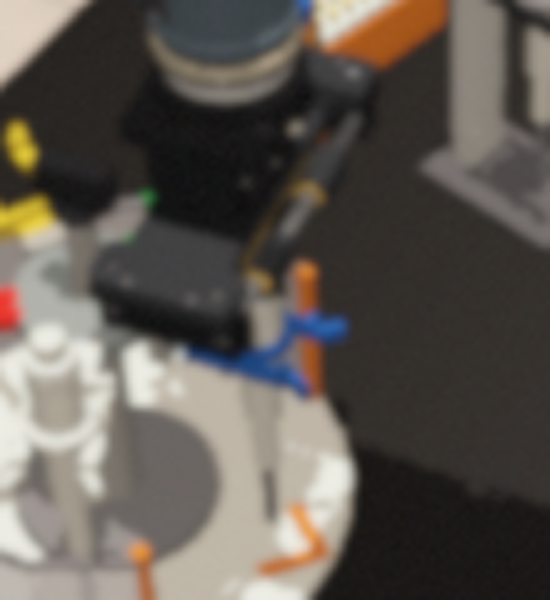

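```bash
python3 -m crank '[[0,0.002,0,0,0,0,-1],[0,0.004,0,0,0,0,-1],[0,0.004,0,0,0,0,-1]]' 25; python3 -c "
from h import *
st()";python3 -m crank '[[0,0.002,0,0,0,0,-1],[0,0.004,0,0,0,0,-1],[0,0.004,0,0,0,0,-1]]' 25; python3 -c "
from h import *
st()"
```

```text
time: 16.68
position: [0.5805, 0.1626, 0.1998]
tool_rot: [0.05, -0.705, 0.705, -0.05]
ft_force: [-0.7, 0.4, 1.3]
grip_width: 0.0276
t 16.68 pos [0.5805 0.1626 0.1998] jaw -81.88 tilt [ 0.0002 -0.    ] F [-0.67  0.43  1.31] M [ 0.012  0.092 -0.026] w 0.0276 q [ 0.088  0.541  1.527 -0.     1.073  1.517]
time: 17.05
position: [0.5805, 0.1626, 0.1977]
tool_rot: [0.05, -0.705, 0.705, -0.05]
ft_force: [-1.0, -0.6, 3.7]
grip_width: 0.027
t 17.05 pos [0.5805 0.1626 0.1977] jaw -81.88 tilt [0.0002 0.    ] F [-1.03 -0.6   3.68] M [-0.031  0.241 -0.03 ] w 0.027 q [ 0.088  0.543  1.529 -0.     1.069  1.517]
```

```bash
python3 -m crank '[[0,0.002,0,0,0,0,-1],[0,0.004,0,0,0,0,-1],[0,0.0045,0,0,0,0,-1],[0,0.0045,0,0,0,0,-1]]' 25; python3 -c "
from h import *
for i in range(3): st();snap('side','s12',(190,170,300,290),5)
a=cv2.imread('pics/raw_s10.png')[225:255,220:265];b=cv2.imread('pics/raw_s12.png')[225:255,220:265]
cv2.imwrite('pics/c12.png',cv2.resize(cv2.vconcat([a,b]),None,fx=9,fy=9,interpolation=cv2.INTER_CUBIC))
for n in('s10','s11','s12'):
  im=cv2.cvtColor(cv2.imread(f'pics/raw_{n}.png'),cv2.COLOR_BGR2HSV)[225:255,248:262]; m=cv2.inRange(im,(100,120,60),(125,255,255)); M=cv2.moments(m,True); print(n,M['m00'],M['m10']/M['m00'],M['m01']/M['m00'])
"
```

```text
time: 17.55
position: [0.5805, 0.1626, 0.1955]
tool_rot: [-0.05, 0.705, -0.705, 0.05]
ft_force: [-1.0, 0.2, 4.4]
grip_width: 0.0276
t 17.55 pos [0.5805 0.1626 0.1955] jaw -81.87 tilt [0.0002 0.    ] F [-0.96  0.21  4.44] M [ 0.016  0.291 -0.061] w 0.0276 q [ 0.088  0.546  1.531 -0.     1.064  1.517]
t 17.6 pos [0.5805 0.1626 0.1954] jaw -81.88 tilt [0.0002 0.    ] F [-0.83 -0.78  5.38] M [-0.061  0.267  0.009] w 0.027 q [ 0.088  0.546  1.531 -0.     1.064  1.517]
t 17.65 pos [0.5805 0.1626 0.1954] jaw -81.88 tilt [0.0002 0.    ] F [-1.3  -0.24  5.13] M [0.041 0.285 0.017] w 0.0279 q [ 0.088  0.546  1.531 -0.     1.064  1.517]
s10 51.0 5.313725490196078 11.03921568627451
s11 51.0 5.294117647058823 11.098039215686274
s12 46.0 5.673913043478261 12.195652173913043
```

View pics/c12.png

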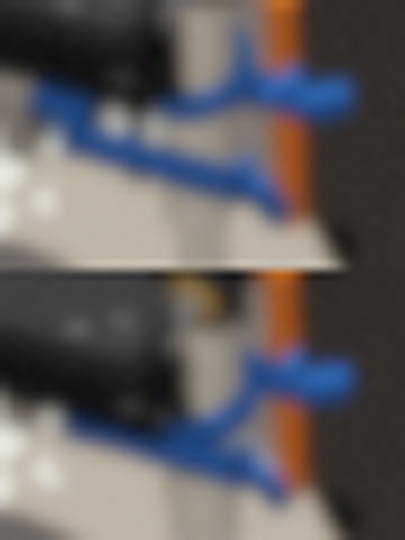

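```bash
python3 - <<'E'
from h import *
p=np.array([.54,.157,.175]); print("px for 6mm",proj("side",p-[0,0,.006])-proj("side",p))
I={n:cv2.cvtColor(cv2.imread(f'pics/raw_{n}.png'),cv2.COLOR_BGR2LAB)[...,2].astype(np.float32) for n in('s10','s11','s12')}
for name,(x,y,X,Y) in dict(far=(253,231,261,241),near=(245,242,254,251),farw=(254,230,262,242)).items():
    for n in('s11','s12'):
        U=8; a=cv2.resize(I['s10'],None,fx=U,fy=U,interpolation=cv2.INTER_CUBIC); b=cv2.resize(I[n],None,fx=U,fy=U,interpolation=cv2.INTER_CUBIC)
        t=a[y*U:Y*U,x*U:X*U]; s=b[(y-4)*U:(Y+4)*U,(x-4)*U:(X+4)*U]; r=cv2.matchTemplate(s,t,cv2.TM_CCOEFF_NORMED); _,mx,_,l=cv2.minMaxLoc(r); print(name,n,round(mx,3),l[0]/U-4,l[1]/U-4)
E
```

```text
px for 6mm [0.08587392 1.54047283]
far s11 1.0 0.0 0.0
far s12 0.998 0.0 1.5
near s11 0.994 0.125 0.0
near s12 0.99 0.125 1.75
farw s11 1.0 0.0 0.0
farw s12 0.998 0.0 1.5
```

```bash
python3 -m crank '[[0,0,0,0,0,0,-1],[0,0,0,0,0,0,-1],[0,-0.004,0,0,0,0,-1],[0,-0.008,0,0,0,0,-1],[0,-0.011,0,0,0,0,-1],[0,-0.011,0,0,0,0,-1]]' 25; python3 -c "
from h import *
st()";python3 -m crank '[[0,0,0,0,0,0,-0.3],[0,0,0,0,0,0,-0.2],[0,0,0,0,0,0,-0.1],[0,0,0,0,0,0,0],[0,0,0,0,0,0,0.1],[0,0,0,0,0,0,0.1]]'; python3 -c "
from h import *
st();snap('side','s13',(190,170,300,290),5)"
```

```text
time: 18.45
position: [0.5805, 0.1626, 0.2006]
tool_rot: [-0.05, 0.705, -0.705, 0.05]
ft_force: [0.2, -0.4, 0.8]
grip_width: 0.0273
t 18.45 pos [0.5805 0.1626 0.2006] jaw -81.88 tilt [-0.0001  0.    ] F [ 0.16 -0.45  0.81] M [ 0.049 -0.     0.039] w 0.0273 q [0.088 0.54  1.527 0.    1.075 1.517]
time: 19.2
position: [0.5805, 0.1626, 0.2008]
tool_rot: [0.05, -0.705, 0.705, -0.05]
ft_force: [-0.6, 0.5, -0.1]
grip_width: 0.0473
t 19.2 pos [0.5805 0.1626 0.2008] jaw -81.88 tilt [ 0.0001 -0.    ] F [-0.63  0.5  -0.15] M [ 0.031 -0.004  0.035] w 0.0473 q [ 0.088  0.539  1.526 -0.     1.076  1.517]
```

View pics/s13.png

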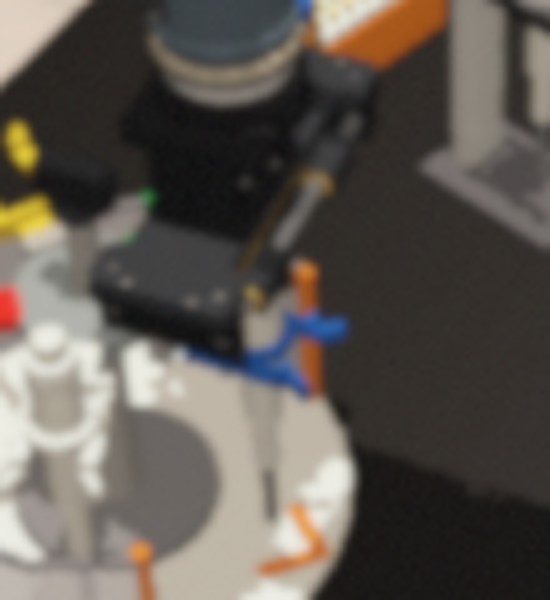

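The pipette stands upright in the cradle at about (262,380), and the cradle is back up. Next I lift straight up and retreat outward.

```bash
python3 -m crank '[[0,-0.02,0,0,0,0,0.1],[0,-0.06,0,0,0,0,0.1],[0,-0.12,0,0,0,0,0.1],[0,-0.2,0,0,0,0,0.1],[0,-0.26,0,0,0,0,0.1],[0.15,-0.26,0,0,0,0,0.1],[0.15,-0.26,0.2,0,0,0,0.1],[0.15,-0.26,0.4,0,0,0,0.1],[0.15,-0.26,0.6,0,0,0,0.1],[0.15,-0.26,0.6,0,0,0,0.1]]'; python3 -c "
from h import *
st();snap('side','s14');snap('top','t14');snap('top','t14c',(140,90,280,230),4);snap('side','s14c',(150,160,290,300),4)"
```

```text
time: 20.5
position: [0.5423, -0.0967, 0.332]
tool_rot: [0.049, -0.705, 0.706, -0.051]
ft_force: [0.1, -0.3, -0.3]
grip_width: 0.0477
t 20.5 pos [ 0.5423 -0.0967  0.332 ] jaw -81.87 tilt [ 0.0019 -0.0005] F [ 0.08 -0.26 -0.27] M [0.005 0.041 0.012] w 0.0477 q [-0.38   0.325  1.497  0.     1.318  1.049]
```

View pics/t14.png

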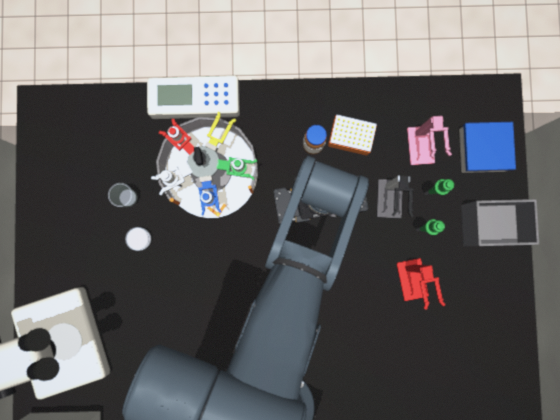

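View pics/t14c.png

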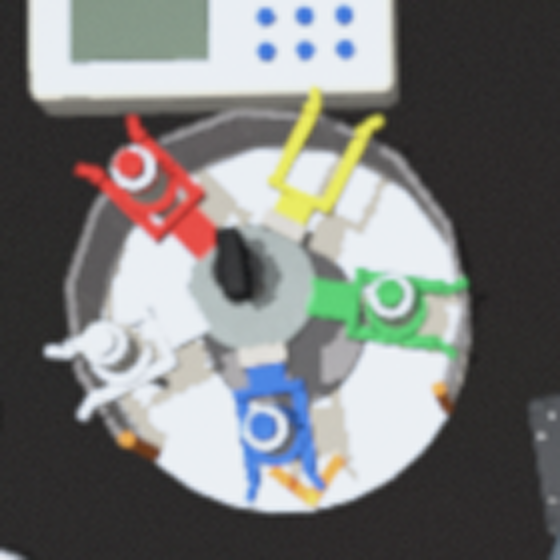

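View pics/s14c.png

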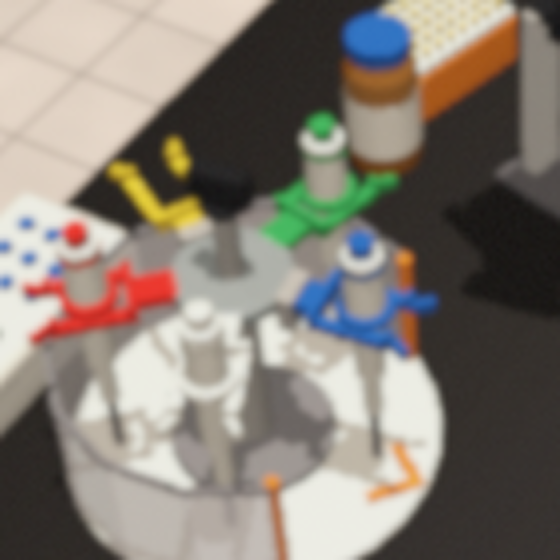

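View pics/s14.png

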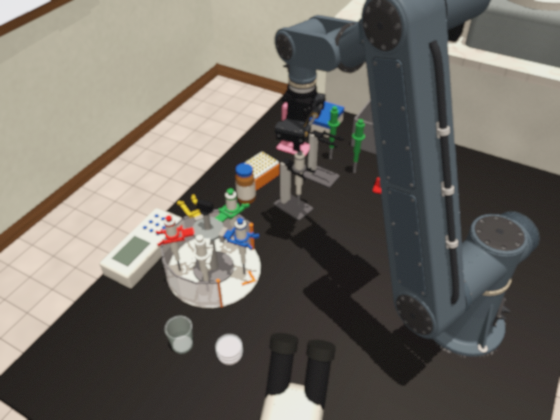

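```bash
python3 - <<'E'
from h import *
C=lambda u,v,z:plane("top",140+u/4,90+v/4,z)
P=[(C(390,296,.241),72,.095),(C(131,163,.241),216,.095),(C(108,340,.241),288,.095),(C(266,427,.241),0,.095)]
fit(P); b=P[3][0]; print("blue top",b)
S=plane("side",150+361/4,160+242/4,.241);print("side",S, proj("side",(.5816,.1625,.241)))
for n,s in(("top","raw_t5"),("top","top0")):
    d=cv2.absdiff(cv2.imread("pics/raw_t14.png"),cv2.imread(f"pics/{s}.png" )).max(2); print(s,(d[100:230,90:270]>40).sum(),(d[110:180,295:540]>40).sum())
st()
E
```

```text
axis (0.6738+0.1738j) blue -172.08 scale 1.0 res mm [2.  2.3 3.  2.6]
blue top [0.57736281 0.15981894 0.241     ]
side [0.57522092 0.16430744 0.241     ] [238.50371998 219.17805003]
raw_t5 219 2527
top0 4530 704
t 20.7 pos [ 0.5422 -0.0961  0.3312] jaw -82.05 tilt [0.0004 0.0004] F [-0.26  0.24  0.38] M [0.027 0.022 0.012] w 0.0483 q [-3.790e-01  3.260e-01  1.497e+00  1.000e-03  1.318e+00  1.053e+00]
```

```bash
python3 - <<'E'
from h import *
C=lambda u,v:(140+u/4,90+v/4)
S=lambda u,v:(150+u/4,160+v/4)
for n,a,b in(("blue",(361,241),(266,427)),("green",(321,122),(390,296)),("red",(75,232),(131,163)),("white",(200,311),(108,340))): print(n,tri(S(*a),C(*b)))
robot.hand_in()
E
```

```text
blue (array([0.5778633 , 0.16038326, 0.23704302]), np.float64(0.00017021282835401685))
green (array([0.65751634, 0.08255719, 0.24156383]), np.float64(0.0017370831999549662))
red (array([0.74426619, 0.24183807, 0.23591563]), np.float64(0.0018052967885234857))
white (array([0.63436957, 0.25771721, 0.23452083]), np.float64(0.00032055679159057076))
the job is handed in; nothing more can be done
```

The blue pipette now hangs by its collar in the blue cradle, which still faces the opening, and I have handed the job in.

I turned the carousel clockwise by about 48° by its knob first. Then I fetched the pipette, brought it in above the lips and lowered it in. I tugged it down before letting go, then lifted clear and moved the arm away.

My last checks showed:
- **Carousel angle:** the blue cradle is at −172.1°, and the loading direction measured −172.0° to −172.4°.
- **Tug:** the cradle dipped about 6 mm of its 12 mm travel. The gripper height gave about 5.8 mm and the side camera 5.8 to 6.8 mm. The wrist read about 5 N, and the cradle came back up after the tug.
- **Seating:** the pipette is upright, and its top is about as high as the stored ones (237 mm, against 234 to 242 mm). The cameras put it about 2 to 5 mm further out than the seat centre, where I had placed it 1 mm out. That is mostly within the camera error, but it could be leaning toward the lips.
- **Rest of the bench:** everything else I could see was still in place in the last pictures. The top picture hides the grey pipette behind the arm; the side view shows it still on its stand.

One reading disagreed with the description. The fingers stopped about 28 mm apart on the 16 mm thick knob bar, and I found no reason for it. The grip still turned the carousel without slipping.

The job took about 21 s of the 72 s allowed.

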